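# Close and click shut the water-test kit case

### The arm

A 7-joint arm with a two-finger parallel gripper is mounted at the origin on the work surface. World frame = base frame: x ahead of the robot, y to its left, z up, the work surface at z = 0. Lengths are in m, angles in rad, forces in N, time in s.
With the tool pointing down it reaches from about 0.425 to 0.925 m from the base axis. Payload 6.8 kg.
Tool frame: the origin (TCP) lies midway between the tips of the shut fingers; the grasp point (between the pads) lies 19 mm behind it (env.hold_point_z is the distance from the TCP to the grasp point, in m); x points along the fingers, y is the direction in which the jaws open and shut, and the axes are right-handed (so a half turn about x gives the same grasp; the last joint's range is limited). The gripper opens to 85 mm and grips with 20 to 120 N. Pads are 22 mm wide; open, the fingers measure 114 mm over their backs; the gripper's body (76 mm by 85 mm) begins 54 mm behind the grasp point. The pads swing forward as they close: fully open they stand 13 mm farther back than shut.
Start: joints at [-1.284, 0.477, 0.022, 1.555, -0.011, 1.109, -0.083], TCP at [0.26, 0.623, 0.231] pointing down, gripper open.
Joint ranges: [-2.96, 2.96], [-0.34, 2.1], [-1.41, 1.46], [0.24, 2.44], [-1.37, 4.51], [0.17, 1.92], [-2.96, 2.96]. Speed limits (rad/s): [2.39, 2.39, 3.14, 3.14, 3.14, 3.14, 3.14].

### API

Orientations are given as a unit quaternion [w, x, y, z].
In Python, from cell import readout, cams, finish_job, look_for, env gives the robot as it stands.
- The arm moves only by the tool carry_out, never from a script. Its argument "plan" is a list of rows, each a list of 3 entries, a list of its own where there are three numbers: the shift along the world's x, y, z each as a share of 150 mm, from -1 to 1, then the turn about the world's z as a share of 360 degrees, from -1 to 1, then the closure, from -1 (fully open) to 1 (shut), so that 0 is half open. A call has 1 to 10 rows; each row is the pose to reach, as a shift and turn from the pose measured when the call began, turning the shorter way round; what a row does not reach only later rows make up. A row lasts 1/10 s, in which the tool goes at most 50 mm and 8.59 degrees, less where a joint would pass 70% of its speed; a pose out of reach is approached as far as the arm can. A call with a number of a shift or a turn outside -1 to 1 is refused whole. A call with a gripper value outside its range is refused whole. The fingers move at their own pace and stop on an object; "grip_force" is the grip in N (left out, the last holds). Time passes only in rows, so rows that repeat a pose let the fingers close. It gives the time, the measured TCP pose, the force and the opening at its end, in the units of the state.
- readout.read_state(): the state, without advancing time (a new reading comes with each control period).
- cams.capture(name): name is "scene" or "top" or "wrist"; returns a dict with "image" (384x512x3 uint8, red, green, blue), "range_z" (384x512 float32, m along the optical axis (not along the pixel's ray), 0 where there is no reading), "mtx" (3x3 intrinsics, pixels), "k1" (the pictures are not rectified: a ray, as slopes to the right and down, at radius r is drawn at 1 + k1 r^2 times it, then the intrinsics apply), "eye" and "attitude" of the camera in the world; the wrist camera has in their place "T_tool_cam" (4x4, takes a point from camera to tool coordinates, whose origin is the TCP and whose axes are the tool frame's). Camera axes: x right, y up, looking along -z (the intrinsics and any distortion apply to the point x, -y, -z); pixel columns grow to the right and rows downward; lengths in m; the calibration is good to about 2 mm. A picture is of the moment at which its call begins: read the wrist's pose just before it.
- finish_job(): hands the job in, once; it reports no verdict.
Trained networks look in a picture, given as the dict that the camera call returned (one of the last four; its "shot" number tells which), for a name from the list of things; names that differ only in an ending like _2 or _b are one class to them, and where a whole thing is asked for, a point or a joint stands for the part that bears it (a point fixed in the world has none). Each returns a list of dicts, best first, with "conf" (0 to 1); they miss things now and then, are a little off and sometimes report something else, mostly with a low value. They report only what shows in the picture. A call takes as long as a camera call. They do not tell look-alikes from the thing itself.
- look_for(target, picture): "point" ([x, y, z] in m, in world coordinates, good to about 4 mm: the middle of the surface that is visible of it).
The state is a dict: "t": time; "joint_pos": joint angles; "qd": joint speeds; "tau": joint torques, N m; "tool_pos": TCP position; "eef_rot": TCP orientation; "wrist_force": force on the tool from outside, world axes, zero at the start; "torque": the same for the moment, N m; "width": finger opening in m.
Only numpy, scipy, OpenCV 4.12 (cv2) and the standard library are available. Lean on these libraries where they do the work, as an engineer would, in place of code of your own. Each camera call takes 0.05 s, during which the arm holds its last target. There are 200 camera calls.

### The job

Close the black water-test kit case: its loose hinge lets the lid sit off to one side, so line the lid up with the lower shell, lower it gently without letting it slam, feel that it drops over the locating tongue, and press it fully home, no harder than needed (the rim and its seal must not be crushed), until both green catches click over it and the edges meet all round. Leave the jar, the vial and the tube rack where they stand, and let go of the case.

Things in the scene. Friction and masses are not known exactly. Their poses are not given: they have to be found in the camera images.
- kit_case: Black lower shell with white insert, 120 (x) x 180 (y) x 45 mm high, fixed. Origin: centre of underside. x points from the front (handle side) to the hinge; the hinge line is along y at x = 60, z = 45 mm (back rim). Front face at x = -60 mm; on it two green spring catches at y = 72 and -72 mm, 22 mm wide, up to z = 64 mm, out to x = -77 mm.
- base_front (a point): Middle of the front top edge of the lower shell: x = -60, y = 0, z = 45 mm in the frame of kit_case, axes as kit_case.
- front_rim: Front rim of the lower shell, fixed: a black rubber seal with a green locating tongue in its middle, 30 mm wide, 12 mm high; origin at the tongue's foot, axes as kit_case. The tongue enters a 33 mm notch in the lid's front wall (1.5 mm play each side). If the lid is farther off to one side, its front wall lands on the tongue and stays 12 mm open (joint lid about 0.10).
- lid (a joint): Lid's hinge angle (rad): 0 closed, pi/2 upright, grows as it opens, at most 2.0. Lid: black shell 120 x 180 x 30 mm, about 0.35 kg, top 75 mm above the table when closed. The hinge's friction holds it near upright; below about 1 rad it falls. Lined up, it rests on the catches at about 0.075 rad; a press of 15 to 25 N near the front edge snaps them over it at about 0.035 rad.
- lid_shift (a joint): Sideways play of the lid along the hinge line (m), along +y of kit_case, -0.014 to 0.014: 0 = lid exactly over the lower shell. It slides stiffly (about 1 to 2 N).
- lid_handle (a point): Middle of the grey round handle bar on the lid's front: 14 mm in diameter, along the hinge line, 92 mm clear between its posts, 36 mm out from the lid's front face. From the hinge axis it lies 156 mm towards the front and 15 mm above the lid's rim plane. Axes are the lid's (kit_case's when closed): x towards the hinge, z out of the lid's top.
- lid_front (a point): Middle of the lower front edge of the lid, 120 mm from the hinge axis; falls on base_front when the case is closed. Axes as lid_handle.
- jar: Closed glass jar with white cap, 72 mm in diameter, 100 mm high, loose; leave it. Origin: centre of its underside.
- vial: Small vial with white cap, 28 mm in diameter, 55 mm high, loose; leave it. Origin: centre of its underside.
- tube_rack: Round white two-tier rack with glass tubes, 130 mm in diameter, 134 mm high, loose; leave it. Origin: centre of its underside.
Mind the look-alikes: they are no part of the job. What is shaped like the jar but orange is not meant. There is more than one size of the vial; the job needs the smaller.

How it is judged:
At the end, for the whole second after the job is handed in: The lid is shut under its catches (hinge below 0.02 rad, under 2.5 mm at the front edge), lined up sideways within 3 mm, at rest, and jar, vial and rack stand upright (within 0.2 rad) within 30 mm of where they were (value of joint lid below 0.02 rad and value of joint lid_shift between -0.003 and 0.003 m and velocity of joint lid between -0.05 and 0.05 rad/s and distance of each of jar, vial, tube_rack from where it was at the start of the episode below 0.03 m and angle between each of jar, vial, tube_rack's own z axis and vertical below 0.2 rad); the robot touches nothing.
It fails at once if the lid slams: it closes faster than 2.5 rad/s (0.3 m/s at its front edge) between 0.8 and 0.05 rad (value of joint lid between 0.05 and 0.8 rad and velocity of joint lid below -2.5 rad/s).
It fails at once if the front rim (tongue or seal) is pressed with more than 60 N (contact force between front_rim and anything else above 60 N).
It fails at once if the jar, vial or tube rack is moved 30 mm or tipped (distance of any of jar, vial, tube_rack from where it was at the start of the episode above 0.03 m or angle between any of jar, vial, tube_rack's own z axis and vertical above 0.2 rad).
It also fails if it takes over 51 s, if anything falls off the work surface, if the arm or the gripper's body presses on something with over 40 N, if the wrist force passes 120 N, or if a joint passes its speed limit or range.

## Working session

There is one attempt and no reset: what is moved stays moved. The work goes in short steps, Python scripts to look and compute and a tool call to move; the robot and the scene stay as the last step left them, time stands still between calls to the robot, and variables do not carry over. Pictures are saved under pics/ and viewed, about 8 in all and at most 12, crops included, and the job is handed in when it is done.

Besides the shell and the picture viewer there is one more tool, called after ">>>" in YAML: its name, and indented under it one key for each argument. carry_out: Moves the arm, as the interface text tells. Its arguments: {"type":"object","properties":{"plan":{"type":"array","items":{"type":"array"}},"grip_force":{"type":"number"}},"required":["plan"]}

```bash
ls; mkdir -p pics; cat > h.py <<'E'
import numpy as np,cv2
from cell import readout,cams,finish_job,look_for,env
from scipy.spatial.transform import Rotation as R
def q(w): return R.from_quat([w[1],w[2],w[3],w[0]])
def cap(n,f=None):
    s=readout.read_state(); d=cams.capture(n); d['s']=s
    if f: cv2.imwrite('pics/'+f,d['image'][:,:,::-1])
    return d
def cloud(d):
    z=d['range_z'];K=d['mtx'];h,w=z.shape
    u,v=np.meshgrid(np.arange(w),np.arange(h))
    x=(u-K[0,2])/K[0,0];y=(v-K[1,2])/K[1,1];a,b=x.copy(),y.copy()
    for _ in range(8):
        f=1+d['k1']*(a*a+b*b);a=x/f;b=y/f
    P=np.stack([a*z,-b*z,-z],-1)
    if 'T_tool_cam' in d:
        T=np.array(d['T_tool_cam']);P=P@T[:3,:3].T+T[:3,3]
        P=q(d['s']['eef_rot']).apply(P.reshape(-1,3)).reshape(P.shape)+d['s']['tool_pos']
    else:
        A=np.array(d['attitude']);Rm=A if A.shape==(3,3) else q(A).as_matrix()
        P=P@Rm.T+np.array(d['eye'])
    P[z==0]=np.nan
    return P
E
python3 - <<'E'
from h import *
print(readout.read_state())
a=cap('scene','s0.png');
for n in ['kit_case','lid_handle','lid','front_rim','jar','vial','tube_rack']:
    print(n,[(np.round(r['point'],3),round(r['conf'],2)) for r in look_for(n,a)])
b=cap('top','t0.png');print(a['eye'],b['eye'],b['attitude'])
for n in ['kit_case','lid_handle','lid','front_rim','lid_front']:
    print(n,[(np.round(r['point'],3),round(r['conf'],2)) for r in look_for(n,b)])
cv2.imwrite('pics/c0.png',np.hstack([a['image'],b['image']])[:,:,::-1])
np.savez('c0.npz',s=cloud(a),t=cloud(b),si=a['image'],ti=b['image'])
E
```

```text
pics
{'t': 0.0, 'joint_pos': array([-1.28408864,  0.47779191,  0.02237365,  1.55647942, -0.01148967,
        1.10931056, -0.0831001 ]), 'qd': array([-0.00083707,  0.00108426,  0.00025214, -0.00028201, -0.00120358,
       -0.00067753,  0.00101994]), 'tau': array([ 7.23939247e-04, -5.96455371e+01,  1.60813451e+00, -2.81186950e+01,
        1.24637739e-02,  9.44473461e-03,  1.08074795e-05]), 'tool_pos': array([0.25942888, 0.62249418, 0.23032008]), 'eef_rot': array([ 0.69330163,  0.13802834,  0.69344537, -0.13933611]), 'wrist_force': array([-0.95548271, -0.18775238,  0.49517433]), 'torque': array([-0.0140632 ,  0.02495671, -0.00425237]), 'width': 0.08531947349438769}
kit_case [(array([0.635, 0.007, 0.064]), 0.77), (array([ 0.65 , -0.006,  0.135]), 0.4)]
lid_handle [(array([ 0.653, -0.007,  0.136]), 0.85)]
lid [(array([ 0.656, -0.004,  0.139]), 0.85)]
front_rim [(array([ 0.518, -0.033,  0.044]), 0.67)]
jar [(array([ 0.599, -0.314,  0.074]), 0.78), (array([ 0.551, -0.186,  0.09 ]), 0.67)]
vial [(array([0.673, 0.124, 0.05 ]), 0.96), (array([0.593, 0.106, 0.029]), 0.65), (array([ 0.65 , -0.007,  0.139]), 0.43)]
tube_rack [(array([0.51 , 0.241, 0.074]), 0.77)]
[0.88243687 0.57012052 0.59283686] [0.44755037 0.00594612 1.22517423] [-0.70310397 -0.03641884  0.02320254  0.7097747 ]
kit_case [(array([ 0.591, -0.048,  0.041]), 0.66)]
lid_handle [(array([ 0.63 , -0.045,  0.165]), 0.64)]
lid [(array([ 0.633, -0.041,  0.164]), 0.65)]
front_rim [(array([ 0.52 , -0.05 ,  0.044]), 0.52), (array([ 0.563, -0.2  ,  0.105]), 0.34)]
lid_front [(array([ 0.633, -0.048,  0.164]), 0.98)]
```

View pics/s0.png

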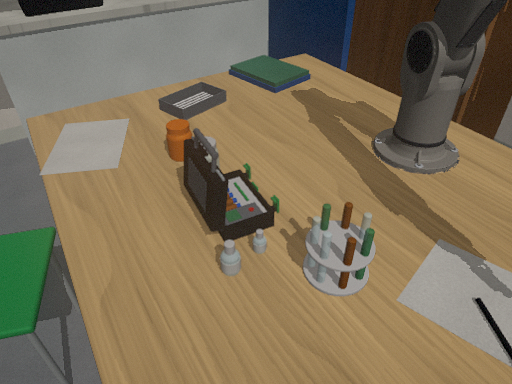

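View pics/t0.png

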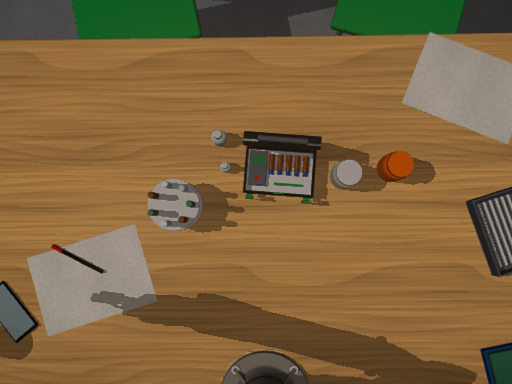

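Upright lid at pixel (283,141) in top view. The white jar (347,174) is the real one; the orange one (397,166) is a look-alike. The small vial is at (225,167), the larger one at (219,137), and the rack at (175,205). The only case is at (281,170). I'll measure its pose and the lid's shift next.

```bash
python3 - <<'E'
from h import *
c=np.load('c0.npz');P=c['t'];I=c['ti'].astype(int)
roi=np.zeros(P.shape[:2],bool);roi[120:212,232:332]=1
x,y,z=P[...,0],P[...,1],P[...,2]
g=roi&(I[...,1]>I[...,0]+40)&(I[...,1]>I[...,2]+40)
n,l,st,ce=cv2.connectedComponentsWithStats(g.astype(np.uint8))
for i in range(1,n):
    if st[i,4]>3: print(ce[i],st[i,4],np.nanmedian(P[l==i],0).round(4))
m=roi&(z>.015)&(z<.075)&(I.max(-1)<90)   # shell
pts=P[m][:,:2].astype(np.float32); print('shell',len(pts),cv2.minAreaRect(pts),np.percentile(z[m],[5,50,95]))
m2=roi&(z>.1)
p2=P[m2];print('lid',len(p2),cv2.minAreaRect(p2[:,:2].astype(np.float32)),np.percentile(p2[:,2],[1,50,90,99]))
h=p2[p2[:,2]>.19];print('bar',len(h),h.mean(0) if len(h) else '',h.min(0),h.max(0))
l=p2[(p2[:,2]<.18)&(p2[:,2]>.15)];print('front face',len(l),cv2.minAreaRect(l[:,:2].astype(np.float32)))
im=c['ti'][110:215,225:335,::-1];cv2.imwrite('pics/z0.png',cv2.resize(im,None,fx=5.5,fy=5.5,interpolation=cv2.INTER_CUBIC))
print(q(readout.read_state()['eef_rot']).as_matrix().round(3))
E
```

```text
[287.61538462 184.09615385] 52 [ 0.5435 -0.0642  0.0307]
[277.35714286 192.71428571] 14 [ 0.5191 -0.0336  0.0559]
[248.62962963 195.62962963] 27 [0.5118 0.0359 0.0633]
[306.46428571 200.17857143] 28 [ 0.5001 -0.108   0.0619]
shell 1806 ((0.5728969573974609, -0.0648261159658432), (0.2256074994802475, 0.1491004377603531), 85.09774017333984) [0.02643165 0.0387689  0.05081721]
lid 960 ((0.6353285908699036, -0.044164374470710754), (0.17996735870838165, 0.030954543501138687), 84.9289321899414) [0.16015168 0.16794584 0.20800331 0.21082621]
bar 314 [ 0.62910123 -0.04313974  0.20655244] [ 0.61897836 -0.09774828  0.19803445] [0.63980046 0.01114472 0.2126163 ]
front face 642 ((0.6353285908699036, -0.044164374470710754), (0.17996735870838165, 0.030954543501138687), 84.9289321899414)
[[ 0.     0.385  0.923]
 [ 0.     0.923 -0.385]
 [-1.     0.     0.   ]]
```

View pics/z0.png

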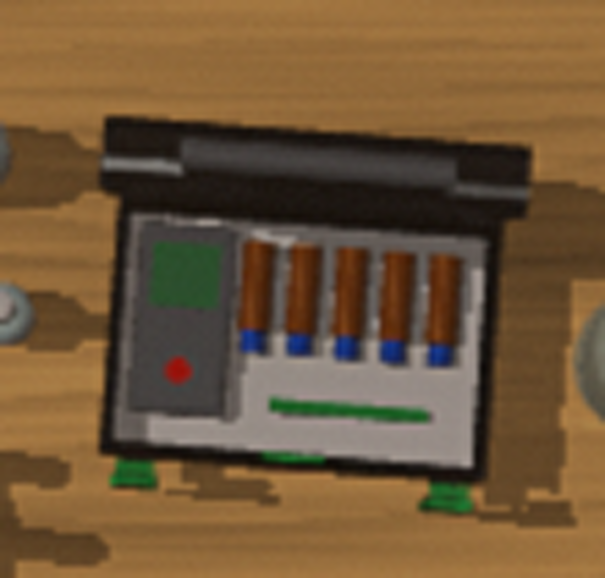

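>>> carry_out:
  plan:
    - [[0.12,-0.3,0.3],-0.02,-1]
    - [[0.24,-0.6,0.6],-0.04,-1]
    - [[0.36,-0.9,0.9],-0.07,-1]
    - [[0.45,-1,1],-0.09,-1]
    - [[0.45,-1,1],-0.12,-1]
    - [[0.45,-1,1],-0.14,-1]
    - [[0.45,-1,1],-0.16,-1]
    - [[0.45,-1,1],-0.18,-1]
    - [[0.45,-1,1],-0.2,-1]
    - [[0.45,-1,1],-0.2,-1]

```text
t: 1.7
tool_pos: [0.327, 0.4731, 0.3814]
eef_rot: [0.479, 0.52, 0.479, -0.52]
wrist_force: [0.2, 0.2, 0.2]
width: 0.0854
```

>>> carry_out:
  plan:
    - [[0.3,-0.3,0],0,-1]
    - [[0.5,-0.6,0],0,-1]
    - [[0.8,-0.9,0],0,-1]
    - [[0.8,-1,0],0,-1]

```text
t: 2.1
tool_pos: [0.449, 0.3209, 0.3815]
eef_rot: [0.48, 0.52, 0.48, -0.519]
wrist_force: [-0.2, 0.7, -0.9]
width: 0.0855
```

>>> carry_out:
  plan:
    - [[0.2,-0.3,0],0,-1]
    - [[0.4,-0.6,0],0,-1]
    - [[0.6,-0.9,0],0,-1]
    - [[0.7,-1,0],0,-1]

```text
t: 2.5
tool_pos: [0.5554, 0.1669, 0.3822]
eef_rot: [0.481, 0.52, 0.479, -0.519]
wrist_force: [0.3, 0.2, 0.1]
width: 0.0853
```

>>> carry_out:
  plan:
    - [[0,-0.3,0],0,-1]
    - [[0,-0.6,0],0,-1]
    - [[0,-0.9,0],0,-1]
    - [[0,-1,0],0,-1]
    - [[0,-1,0],0,-1]

```text
t: 3.0
tool_pos: [0.5552, 0.0137, 0.3826]
eef_rot: [0.48, 0.521, 0.478, -0.519]
wrist_force: [0.0, 0.4, 0.5]
width: 0.0853
```

```bash
python3 - <<'E'
from h import *
a=cap('wrist','w1.png');print(a['T_tool_cam'],a['s']['tool_pos'],a['s']['t'],q(a['s']['eef_rot']).as_matrix().round(3))
E
```

```text
[[ 1.96176901e-03  2.76871247e-01 -9.60905023e-01 -1.42645083e-01]
 [ 9.99998074e-01 -4.94461645e-04  1.89910863e-03 -7.08108270e-04]
 [ 5.06778963e-05 -9.60906899e-01 -2.76871684e-01 -6.88266872e-02]
 [ 0.00000000e+00  0.00000000e+00  0.00000000e+00  1.00000000e+00]] [0.55522202 0.0137459  0.38259135] 3.0 [[ 0.003  0.997 -0.082]
 [-0.    -0.082 -0.997]
 [-1.     0.003  0.   ]]
```

View pics/w1.png

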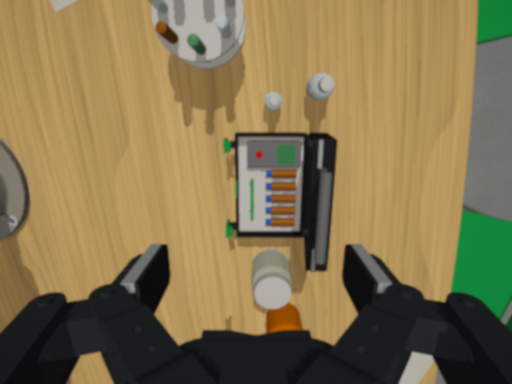

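```bash
cat > meas.py <<'E'
from h import *
def meas(a,zl=(.1,.19),yaw=-.083):
    P=cloud(a);I=a['image'].astype(int);x,y,z=P[...,0],P[...,1],P[...,2]
    X=np.array([np.cos(yaw),np.sin(yaw)]);Y=np.array([-X[1],X[0]])
    roi=(abs(y+.045)<.13)&(x>.47)&(x<.69)&(z>.0)&(z<.23)
    g=roi&(I[...,1]>I[...,0]+30)&(I[...,1]>I[...,2]+30)
    n,l,st,ce=cv2.connectedComponentsWithStats(g.astype(np.uint8))
    for i in range(1,n):
        if st[i,4]>8:
            p=P[l==i];yy=p[:,:2]@Y;print('green',ce[i].round(),st[i,4],np.nanmedian(p,0).round(4),'Yk',yy.min().round(4),yy.max().round(4),'mid',((yy.min()+yy.max())/2).round(4))
    for nm,m in (('shell',roi&(z>.036)&(z<.052)&(I.max(-1)<70)),('lid',roi&(z>zl[0])&(z<zl[1])),('bar',roi&(z>.2))):
        p=P[m]
        if len(p)<20: continue
        yy=p[:,:2]@Y;xx=p[:,:2]@X
        q1=np.percentile(yy,[.5,99.5]);q2=np.percentile(xx,[.5,99.5])
        print(nm,len(p),'Y',q1.round(4),'mid',q1.mean().round(4),'X',q2.round(4),'z',np.percentile(p[:,2],[1,50,99]).round(4),cv2.minAreaRect(p[:,:2].astype(np.float32)))
    return P
E
python3 - <<'E'
from meas import *
a=cap('wrist'); meas(a)
cv2.imwrite('pics/w2.png',cv2.resize(a['image'][110:290,200:370,::-1],None,fx=3.3,fy=3.3,interpolation=cv2.INTER_CUBIC))
for n in ['lid_handle','lid_front','front_rim','jar','vial','tube_rack']:
    print(n,[(np.round(r['point'],3),round(r['conf'],2)) for r in look_for(n,a)])
E
```

```text
green [227. 147.] 86 [0.5105 0.0342 0.0622] Yk 0.0668 0.0869 mid 0.0768
green [286. 156.] 304 [0.6041 0.0096 0.0391] Yk 0.0451 0.0738 mid 0.0595
green [252. 200.] 120 [ 0.5415 -0.064   0.0306] Yk -0.0573 0.0156 mid -0.0208
green [236. 191.] 34 [ 0.5182 -0.0389  0.054 ] Yk -0.0124 0.018 mid 0.0028
green [229. 232.] 81 [ 0.4977 -0.1078  0.0618] Yk -0.0773 -0.0571 mid -0.0672
shell 1423 Y [-0.0847  0.0933] mid 0.0043 X [0.5101 0.654 ] z [0.0369 0.0453 0.0519] ((0.5791560411453247, -0.0427616685628891), (0.18069328367710114, 0.14911474287509918), 85.44824981689453)
lid 1963 Y [-0.0834  0.0961] mid 0.0063 X [0.6197 0.6509] z [0.1065 0.1656 0.1728] ((0.6332570910453796, -0.04688335955142975), (0.18179678916931152, 0.035904932767152786), 83.2237777709961)
bar 1113 Y [-0.0486  0.0629] mid 0.0071 X [0.6225 0.6364] z [0.2007 0.207  0.2095] ((0.6279605627059937, -0.04549003019928932), (0.11262285709381104, 0.014559458009898663), 85.18916320800781)
lid_handle [(array([ 0.637, -0.029,  0.166]), 0.62)]
lid_front [(array([ 0.632, -0.026,  0.17 ]), 0.84), (array([ 0.605, -0.035,  0.034]), 0.17)]
front_rim [(array([ 0.518, -0.029,  0.044]), 0.64)]
jar [(array([ 0.568, -0.188,  0.097]), 0.89), (array([ 0.588, -0.307,  0.046]), 0.77)]
vial [(array([0.665, 0.111, 0.05 ]), 0.97), (array([0.589, 0.094, 0.033]), 0.59)]
tube_rack [(array([0.497, 0.199, 0.077]), 0.86)]
```

View pics/w2.png

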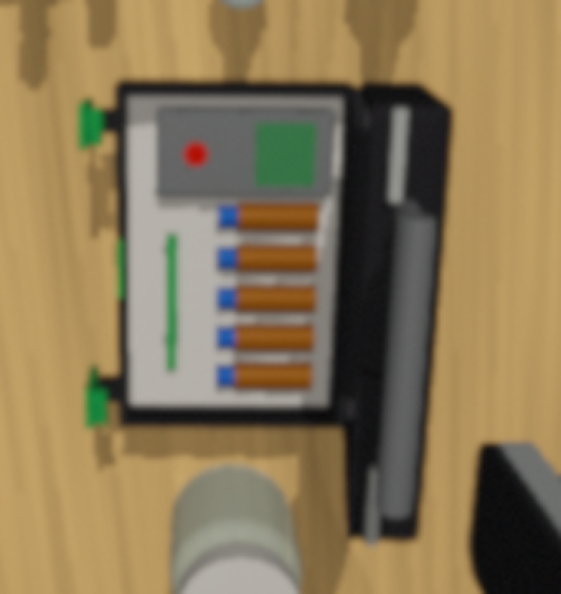

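>>> carry_out:
  plan:
    - [[0.25,-0.2,0],0,-1]
    - [[0.49,-0.395,0],0,-1]
    - [[0.49,-0.395,-0.25],0,-1]
    - [[0.49,-0.395,-0.5],0,-1]
    - [[0.49,-0.395,-0.75],0,-1]
    - [[0.49,-0.395,-0.9],0,-1]
    - [[0.49,-0.395,-0.9],0,-1]

```text
t: 4.1
tool_pos: [0.6268, -0.0399, 0.2433]
eef_rot: [-0.48, -0.517, -0.482, 0.52]
wrist_force: [-0.1, 0.4, -0.3]
width: 0.0851
```

```bash
python3 - <<'E'
from meas import *
a=cap('wrist'); meas(a,(.1,.175));print(a['s']['tool_pos'])
E
```

```text
green [146. 116.] 226 [0.5105 0.0333 0.0626] Yk 0.0655 0.0853 mid 0.0754
green [236. 130.] 698 [0.6051 0.0097 0.0397] Yk 0.0434 0.0761 mid 0.0598
green [165. 179.] 107 [ 0.519  -0.0389  0.0556] Yk -0.0135 0.0178 mid 0.0021
green [191. 194.] 266 [ 0.5412 -0.0649  0.031 ] Yk -0.0587 0.0159 mid -0.0214
green [157. 235.] 163 [ 0.4981 -0.105   0.0619] Yk -0.0746 -0.0573 mid -0.0659
shell 1563 Y [-0.0857  0.0917] mid 0.003 X [0.5049 0.615 ] z [0.0363 0.0444 0.049 ] ((0.5580968856811523, -0.043460868299007416), (0.17777156829833984, 0.11086294054985046), 85.24140930175781)
lid 5461 Y [-0.0824  0.0964] mid 0.007 X [0.6202 0.6584] z [0.1125 0.1668 0.1722] ((0.6382031440734863, -0.04683193564414978), (0.1805286556482315, 0.03942796587944031), 85.27567291259766)
bar 3305 Y [-0.0477  0.0625] mid 0.0074 X [0.6228 0.6365] z [0.2016 0.2074 0.2095] ((0.6280762553215027, -0.04566702991724014), (0.11228171736001968, 0.013909000903367996), 85.0866928100586)
[ 0.62677618 -0.03986571  0.24326921]
```

>>> carry_out:
  plan:
    - [[0.01,-0.035,-0.2],0,-1]
    - [[0.01,-0.035,-0.41],0,-1]
    - [[0.01,-0.035,-0.41],0,-1]
    - [[0.01,-0.035,-0.41],0,0.3]
    - [[0.01,-0.035,-0.41],0,1]
    - [[0.01,-0.035,-0.41],0,1]
    - [[0.01,-0.035,-0.41],0,1]
    - [[0.01,-0.035,-0.41],0,1]
    - [[0.01,-0.035,-0.41],0,1]
  grip_force: 60

```text
t: 5.05
tool_pos: [0.6301, -0.0456, 0.1852]
eef_rot: [-0.481, -0.518, -0.481, 0.519]
wrist_force: [-1.7, 0.2, 5.4]
width: 0.0119
```

>>> carry_out:
  plan:
    - [[0,0,0],0,1]
    - [[0,0,0],0,1]

```text
t: 5.25
tool_pos: [0.6301, -0.0456, 0.1853]
eef_rot: [-0.481, -0.519, -0.481, 0.519]
wrist_force: [-0.9, -0.4, 3.1]
width: 0.0117
```

>>> carry_out:
  plan:
    - [[0,-0.01,0],0,1]
    - [[0,-0.02,0],0,1]
    - [[0,-0.029,0],0,1]
    - [[0,-0.029,0],0,1]

```text
t: 5.65
tool_pos: [0.63, -0.0502, 0.1853]
eef_rot: [-0.481, -0.519, -0.481, 0.519]
wrist_force: [-1.7, 0.7, 2.4]
width: 0.0117
```

```bash
python3 - <<'E'
from meas import *
a=cap('wrist'); meas(a,(.1,.175),-.0845);print(a['s']['tool_pos'],a['s']['wrist_force'])
E
```

```text
green [117. 106.] 395 [0.5102 0.0332 0.0624] Yk 0.0662 0.0868 mid 0.0765
green [224. 124.] 932 [0.6032 0.0096 0.0397] Yk 0.0446 0.0757 mid 0.0602
green [174. 200.] 404 [ 0.5413 -0.065   0.031 ] Yk -0.0583 0.0161 mid -0.0211
green [141. 183.] 175 [ 0.5189 -0.0386  0.0563] Yk -0.01 0.0189 mid 0.0045
green [133. 250.] 319 [ 0.4981 -0.1059  0.0617] Yk -0.0771 -0.0568 mid -0.0669
shell 2200 Y [-0.0843  0.0926] mid 0.0042 X [0.505 0.611] z [0.0363 0.0443 0.0482] ((0.5567853450775146, -0.04342085123062134), (0.17785631120204926, 0.10832266509532928), 84.98666381835938)
lid 6427 Y [-0.0659  0.0927] mid 0.0134 X [0.6206 0.657 ] z [0.1383 0.1668 0.1724] ((0.6386988759040833, -0.043192148208618164), (0.16419506072998047, 0.039394404739141464), 85.07964324951172)
bar 7876 Y [-0.0335  0.0591] mid 0.0128 X [0.6077 0.6546] z [0.2012 0.2079 0.2295] ((0.629531741142273, -0.0418764129281044), (0.059828538447618484, 0.08735322952270508), 26.633167266845703)
[ 0.62998909 -0.05019158  0.18526716] [-1.67990264  0.69197451  2.44882338]
```

>>> carry_out:
  plan:
    - [[-0.035,0.003,-0.002],0,1]
    - [[-0.07,0.008,-0.005],0,1]
    - [[-0.148,0.016,-0.015],0,1]
    - [[-0.187,0.02,-0.023],0,1]
    - [[-0.225,0.024,-0.032],0,1]
    - [[-0.299,0.03,-0.054],0,1]
    - [[-0.336,0.033,-0.067],0,1]
    - [[-0.372,0.036,-0.081],0,1]
    - [[-0.443,0.042,-0.115],0,1]
    - [[-0.443,0.042,-0.115],0,1]
  grip_force: 60

```text
t: 6.7
tool_pos: [0.5608, -0.0438, 0.1671]
eef_rot: [-0.479, -0.518, -0.482, 0.52]
wrist_force: [-1.6, -0.3, 5.2]
width: 0.0122
```

>>> carry_out:
  plan:
    - [[-0.058,0.005,-0.034],0,1]
    - [[-0.115,0.01,-0.072],0,1]
    - [[-0.176,0.015,-0.12],0,1]
    - [[-0.234,0.02,-0.173],0,1]
    - [[-0.288,0.024,-0.23],0,1]
    - [[-0.337,0.028,-0.291],0,1]
    - [[-0.36,0.03,-0.323],0,1]
    - [[-0.382,0.032,-0.355],0,1]
    - [[-0.422,0.036,-0.422],0,1]
    - [[-0.422,0.036,-0.422],0,1]

```text
t: 7.7
tool_pos: [0.4967, -0.0383, 0.1023]
eef_rot: [-0.479, -0.517, -0.482, 0.52]
wrist_force: [6.0, -0.4, -5.9]
width: 0.0119
```

```bash
python3 - <<'E'
from meas import *
a=cap('wrist','w3.png'); meas(a,(.09,.13),-.0845);print(a['s']['tool_pos'],a['s']['wrist_force'])
b=cap('top'); P=meas(b,(.085,.14),-.0845)
np.savez('c3.npz',w=cloud(a),wi=a['image'],t=P,ti=b['image'])
cv2.imwrite('pics/p3.png',np.hstack([cv2.resize(a['image'][40:340,60:400,::-1],(430,380)),cv2.resize(b['image'][115:215,235:335,::-1],(370,380),interpolation=cv2.INTER_CUBIC)]))
E
```

```text
green [273. 105.] 661 [0.5108 0.033  0.0629] Yk 0.0658 0.0872 mid 0.0765
green [288. 214.] 309 [ 0.5173 -0.0387  0.0565] Yk -0.0205 0.0194 mid -0.0005
green [315. 240.] 251 [ 0.5388 -0.0654  0.031 ] Yk -0.0466 0.0199 mid -0.0133
green [272. 315.] 64 [ 0.5015 -0.1149  0.0622] Yk -0.0766 -0.0035 mid -0.0401
shell 940 Y [-0.019   0.0924] mid 0.0367 X [0.5149 0.5312] z [0.0365 0.0447 0.0465] ((0.5195486545562744, -0.006996285170316696), (0.1131976768374443, 0.016736280173063278), 78.93396759033203)
lid 38379 Y [-0.0418  0.0922] mid 0.0252 X [0.4819 0.6052] z [0.0904 0.1081 0.1244] ((0.5427891612052917, -0.025813817977905273), (0.14757965505123138, 0.13072238862514496), 84.3143310546875)
bar 679 Y [0.0206 0.0234] mid 0.022 X [0.4786 0.5167] z [0.2    0.2007 0.2022] ((0.4976480007171631, -0.02016853541135788), (0.0030669765546917915, 0.03887593746185303), 86.31358337402344)
[ 0.4966636  -0.0383329   0.10226652] [ 6.01241592 -0.39469465 -5.8673891 ]
green [249. 196.] 29 [0.5118 0.0358 0.0624] Yk 0.0711 0.0886 mid 0.0799
shell 36 Y [0.063  0.0962] mid 0.0796 X [0.5046 0.5272] z [0.0388 0.0445 0.0485] ((0.5269675254821777, 0.03755970299243927), (0.02672390639781952, 0.029166288673877716), 36.52232360839844)
lid 1374 Y [-0.0822  0.095 ] mid 0.0064 X [0.5256 0.6245] z [0.0852 0.0953 0.1171] ((0.5808625221252441, -0.04193875193595886), (0.10074736922979355, 0.18481269478797913), 1.423915147781372)
```

View pics/p3.png

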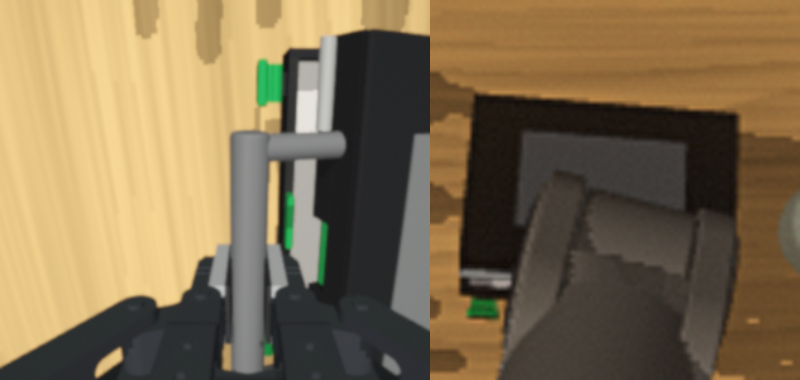

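```bash
python3 - <<'E'
from h import *
c=np.load('c3.npz');P=c['w'];I=c['wi'];yaw=-.0845
Y=P[...,1]*np.cos(yaw)-P[...,0]*np.sin(yaw)
for r in range(196,232,2):
    dark=[k for k in range(300,335) if I[r,k].max()<60 and P[r,k,2]>.07]
    k=dark[0] if dark else None
    print(r,k,(Y[r,k].round(4),P[r,k].round(3)) if k else '')
cv2.imwrite('pics/n3.png',cv2.resize(I[180:260,270:350,::-1],None,fx=7,fy=7,interpolation=cv2.INTER_CUBIC))
E
```

```text
196 309 (np.float64(0.0281), array([ 0.526, -0.016,  0.09 ]))
198 309 (np.float64(0.0271), array([ 0.526, -0.017,  0.09 ]))
200 309 (np.float64(0.0261), array([ 0.526, -0.018,  0.091]))
202 309 (np.float64(0.0248), array([ 0.526, -0.02 ,  0.09 ]))
204 309 (np.float64(0.024), array([ 0.526, -0.02 ,  0.092]))
206 309 (np.float64(0.0224), array([ 0.526, -0.022,  0.09 ]))
208 309 (np.float64(0.0217), array([ 0.526, -0.023,  0.091]))
210 310 (np.float64(0.0209), array([ 0.526, -0.024,  0.093]))
212 313 (np.float64(0.0207), array([ 0.527, -0.024,  0.095]))
214 316 (np.float64(0.0203), array([ 0.529, -0.024,  0.097]))
216 319 (np.float64(0.0202), array([ 0.53 , -0.025,  0.1  ]))
218 320 (np.float64(0.02), array([ 0.53 , -0.025,  0.102]))
220 320 (np.float64(0.0185), array([ 0.53 , -0.026,  0.101]))
222 319 (np.float64(0.017), array([ 0.53 , -0.028,  0.101]))
224 319 (np.float64(0.016), array([ 0.53 , -0.029,  0.101]))
226 319 (np.float64(0.0153), array([ 0.529, -0.03 ,  0.102]))
228 319 (np.float64(0.0138), array([ 0.53 , -0.031,  0.101]))
230 319 (np.float64(0.0129), array([ 0.529, -0.032,  0.102]))
```

View pics/n3.png

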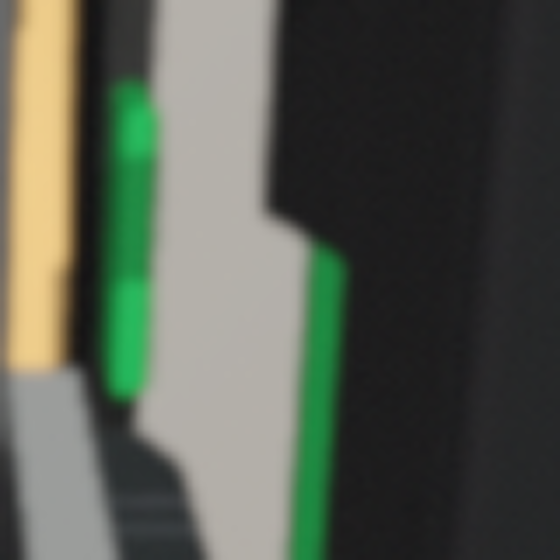

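>>> carry_out:
  plan:
    - [[-0.012,0.003,-0.04],0,1]
    - [[-0.031,0.005,-0.079],0,1]
    - [[-0.05,0.007,-0.128],0,1]
    - [[-0.066,0.009,-0.177],0,1]
    - [[-0.073,0.01,-0.203],0,1]
    - [[-0.08,0.011,-0.228],0,1]
    - [[-0.087,0.012,-0.25],0,1]
    - [[-0.087,0.012,-0.258],0,1]
    - [[-0.087,0.012,-0.258],0,1]

```text
t: 8.7
tool_pos: [0.4835, -0.0365, 0.0636]
eef_rot: [-0.479, -0.517, -0.482, 0.52]
wrist_force: [2.9, -1.0, -1.5]
width: 0.0119
```

>>> carry_out:
  plan:
    - [[-0.001,0,-0.007],0,1]
    - [[-0.002,0,-0.015],0,1]
    - [[-0.003,0,-0.024],0,1]
    - [[-0.003,0,-0.028],0,1]
    - [[-0.003,0,-0.028],0,1]

```text
t: 9.2
tool_pos: [0.4827, -0.0365, 0.0593]
eef_rot: [-0.479, -0.517, -0.482, 0.52]
wrist_force: [-0.4, -1.8, 1.8]
width: 0.0121
```

>>> carry_out:
  plan:
    - [[-0.001,0,-0.007],0,1]
    - [[-0.002,0,-0.013],0,1]
    - [[-0.002,0,-0.013],0,1]

```text
t: 9.5
tool_pos: [0.4824, -0.0365, 0.0573]
eef_rot: [-0.479, -0.517, -0.482, 0.52]
wrist_force: [-0.8, -0.7, 1.6]
width: 0.0118
```

```bash
cat > tilt.py <<'E'
from h import *
def tilt(a):
    P=cloud(a);I=a['image'].astype(int);yaw=-.0845
    X=P[...,0]*np.cos(yaw)+P[...,1]*np.sin(yaw);Y=P[...,1]*np.cos(yaw)-P[...,0]*np.sin(yaw);z=P[...,2]
    m=(X>.53)&(X<.63)&(Y>-.07)&(Y<.088)&(z>.06)&(z<.11)
    m=cv2.erode(m.astype(np.uint8),np.ones((5,5)))>0
    A=np.c_[X[m],Y[m],np.ones(m.sum())];b=z[m]
    for _ in range(5):
        k,*_=np.linalg.lstsq(A,b,rcond=None);g=abs(A@k-b)<.003;A,b=A[g],b[g]
    zf=k@[.517,.03,1]; 
    print('theta slope',(-np.arctan(k[0])).round(4),'top z at front',zf.round(4),'->',((zf-.075)/.12).round(4),'hinge z',(k@[.637,.03,1]).round(4),len(b),a['s']['tool_pos'].round(4),a['s']['wrist_force'].round(1),a['s']['t'])
    e=(z>.055)&(z<.09)&(X>.54)&(X<.62)&(Y<.12)
    print('lid Y edges',np.percentile(Y[e],[.5,99.5]).round(4))
E
python3 - <<'E'
from tilt import *
a=cap('wrist');tilt(a);b=cap('top');tilt(b)
cv2.imwrite('pics/w4.png',a['image'][:,:,::-1])
E
```

```text
theta slope 0.0832 top z at front 0.0855 -> 0.0873 hinge z 0.0755 29932 [ 0.4824 -0.0365  0.0573] [-0.8 -0.7  1.6] 9.5
lid Y edges [-0.0438  0.0926]
theta slope 0.0865 top z at front 0.0858 -> 0.09 hinge z 0.0754 1074 [ 0.4824 -0.0365  0.0573] [-0.5 -0.9  0.9] 9.55
lid Y edges [-0.2927  0.095 ]
```

View pics/w4.png

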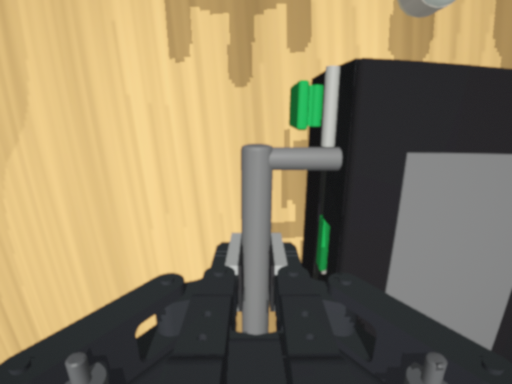

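>>> carry_out:
  plan:
    - [[0,0,-0.007],0,1]
    - [[0,0,-0.014],0,1]
    - [[0,0,-0.02],0,1]
    - [[0,0,-0.02],0,1]

```text
t: 10.0
tool_pos: [0.4818, -0.0365, 0.054]
eef_rot: [-0.479, -0.516, -0.483, 0.521]
wrist_force: [-1.4, -0.1, 1.1]
width: 0.0117
```

>>> carry_out:
  plan:
    - [[0,0,-0.007],0,1]
    - [[0,0,-0.014],0,1]
    - [[0,0,-0.014],0,1]

```text
t: 10.3
tool_pos: [0.4817, -0.0365, 0.0523]
eef_rot: [-0.478, -0.517, -0.483, 0.521]
wrist_force: [-2.8, -0.4, 10.5]
width: 0.0119
```

>>> carry_out:
  plan:
    - [[0,0,-0.007],0,1]
    - [[0,0,-0.012],0,1]
    - [[0,0,-0.012],0,1]

```text
t: 10.6
tool_pos: [0.4815, -0.0364, 0.0508]
eef_rot: [-0.478, -0.517, -0.483, 0.521]
wrist_force: [-3.7, -0.6, 9.4]
width: 0.0116
```

```bash
python3 - <<'E'
from tilt import *
tilt(cap('wrist'))
E
```

```text
theta slope 0.0453 top z at front 0.0808 -> 0.0485 hinge z 0.0754 29009 [ 0.4815 -0.0364  0.0508] [-3.7 -0.6  9.4] 10.6
lid Y edges [-0.0427  0.0926]
```

>>> carry_out:
  plan:
    - [[0,0,-0.007],0,1]
    - [[0,0,-0.012],0,1]
    - [[0,0,-0.012],0,1]

```text
t: 10.95
tool_pos: [0.4813, -0.0364, 0.0492]
eef_rot: [-0.478, -0.517, -0.483, 0.521]
wrist_force: [-3.6, -0.8, 8.2]
width: 0.0117
```

>>> carry_out:
  plan:
    - [[0,0,-0.007],0,1]
    - [[0,0,-0.012],0,1]
    - [[0,0,-0.012],0,1]

```text
t: 11.25
tool_pos: [0.4811, -0.0364, 0.0475]
eef_rot: [-0.478, -0.517, -0.483, 0.521]
wrist_force: [-2.0, 0.0, 4.8]
width: 0.012
```

```bash
python3 - <<'E'
from tilt import *
tilt(cap('wrist'))
E
```

```text
theta slope 0.0232 top z at front 0.0782 -> 0.0268 hinge z 0.0754 28807 [ 0.4811 -0.0364  0.0475] [-2.   0.   4.8] 11.25
lid Y edges [-0.0405  0.0926]
```

>>> carry_out:
  plan:
    - [[0,0,-0.007],0,1]
    - [[0,0,-0.013],0,1]
    - [[0,0,-0.013],0,1]

```text
t: 11.6
tool_pos: [0.4808, -0.0364, 0.0452]
eef_rot: [-0.478, -0.516, -0.483, 0.521]
wrist_force: [-1.8, -1.2, 0.8]
width: 0.0119
```

>>> carry_out:
  plan:
    - [[0,0,-0.006],0,1]
    - [[0,0,-0.006],0,1]

```text
t: 11.8
tool_pos: [0.4806, -0.0364, 0.0441]
eef_rot: [-0.478, -0.516, -0.483, 0.521]
wrist_force: [-1.7, -0.9, 2.0]
width: 0.0117
```

```bash
python3 - <<'E'
from tilt import *
tilt(cap('wrist'))
E
```

```text
theta slope 0.0009 top z at front 0.0756 -> 0.0046 hinge z 0.0754 28900 [ 0.4806 -0.0364  0.0441] [-1.7 -0.9  2. ] 11.8
lid Y edges [-0.0377  0.0927]
```

One more small press until it clearly resists, then release.

>>> carry_out:
  plan:
    - [[0,0,-0.006],0,1]
    - [[0,0,-0.006],0,1]

```text
t: 12.05
tool_pos: [0.4805, -0.0363, 0.0434]
eef_rot: [-0.477, -0.516, -0.484, 0.521]
wrist_force: [-1.9, -0.7, 5.4]
width: 0.0115
```

>>> carry_out:
  plan:
    - [[0,0,-0.006],0,1]
    - [[0,0,-0.006],0,1]

```text
t: 12.25
tool_pos: [0.4805, -0.0363, 0.0432]
eef_rot: [-0.477, -0.516, -0.484, 0.521]
wrist_force: [-4.8, -1.0, 14.6]
width: 0.0118
```

>>> carry_out:
  plan:
    - [[0,0,0],0,0.55]
    - [[0,0,0],0,0.55]
    - [[0,0,0],0,0.55]

```text
t: 12.55
tool_pos: [0.4806, -0.0361, 0.0431]
eef_rot: [-0.477, -0.516, -0.484, 0.521]
wrist_force: [-0.2, -0.4, 0.2]
width: 0.0192
```

```bash
python3 - <<'E'
from tilt import *
tilt(cap('wrist'))
E
```

```text
theta slope -0.0018 top z at front 0.0753 -> 0.0022 hinge z 0.0755 28313 [ 0.4806 -0.0361  0.0431] [-0.2 -0.4  0.2] 12.55
lid Y edges [-0.036   0.0927]
```

>>> carry_out:
  plan:
    - [[0,0,0.05],0,0.55]
    - [[0,0,0.12],0,0.55]
    - [[0,0,0.2],0,0.55]
    - [[0,0,0.4],0,0.55]
    - [[0,0,0.6],0,0.55]
    - [[0,0,0.8],0,0.55]
    - [[0,0,1],0,0.55]
    - [[0,0,1],0,0.55]

```text
t: 13.4
tool_pos: [0.4831, -0.0364, 0.1975]
eef_rot: [0.478, 0.519, 0.482, -0.519]
wrist_force: [-0.1, -0.0, 0.4]
width: 0.0191
```

>>> carry_out:
  plan:
    - [[0,0.2,0.3],0,0.55]
    - [[0,0.4,0.6],0,0.55]
    - [[0,0.4,0.9],0,0.55]
    - [[0,0.4,0.9],0,0.55]

```text
t: 13.8
tool_pos: [0.4857, 0.025, 0.3382]
eef_rot: [0.48, 0.522, 0.482, -0.515]
wrist_force: [0.0, -0.5, 0.7]
width: 0.0192
```

```bash
python3 - <<'E'
from tilt import *
from meas import meas
a=cap('wrist','w5.png');tilt(a);meas(a,(.055,.09),-.0845)
b=cap('scene','s5.png')
for n in ['jar','vial','tube_rack']: print(n,[(np.round(r['point'],3),round(r['conf'],2)) for r in look_for(n,b)])
cv2.imwrite('pics/p5.png',np.hstack([cv2.resize(a['image'][80:300,160:420,::-1],(450,381)),cv2.resize(b['image'][100:300,140:380,::-1],(350,292)) if 0 else cv2.resize(b['image'][100:300,165:349,::-1],(350,381))]))
E
```

```text
theta slope 0.0035 top z at front 0.0753 -> 0.0024 hinge z 0.0749 5708 [0.4857 0.025  0.3382] [ 0.  -0.5  0.7] 13.8
lid Y edges [-0.0843  0.0932]
green [272. 155.] 105 [0.5093 0.0338 0.0632] Yk 0.0671 0.0871 mid 0.0771
green [270. 247.] 96 [ 0.4972 -0.1084  0.0626] Yk -0.0772 -0.0561 mid -0.0666
shell 163 Y [-0.0641  0.0949] mid 0.0154 X [0.5061 0.6278] z [0.0366 0.0446 0.0514] ((0.5347305536270142, -0.0032308921217918396), (0.20045873522758484, 0.09055348485708237), 47.331520080566406)
lid 10300 Y [-0.0836  0.0933] mid 0.0049 X [0.4738 0.6348] z [0.058  0.0748 0.0769] ((0.5532411336898804, -0.042501866817474365), (0.18007749319076538, 0.16309083998203278), 85.10933685302734)
jar [(array([ 0.578, -0.186,  0.077]), 0.8)]
vial [(array([0.675, 0.125, 0.05 ]), 0.83), (array([0.592, 0.103, 0.032]), 0.55)]
tube_rack [(array([0.513, 0.238, 0.076]), 0.66)]
```

View pics/p5.png

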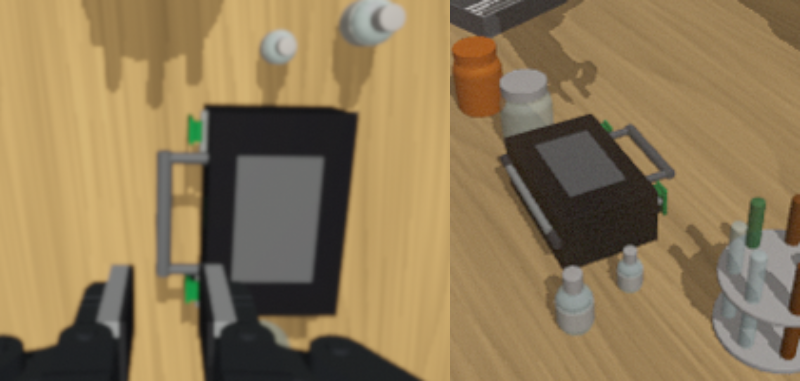

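```bash
python3 -c "
from h import *
print(finish_job())"
```

```text
the job is handed in; nothing more can be done
None
```

The case is closed and the job is handed in, at about 14 s of the 51 s allowed. No verdict was reported.

**What I did:** I gripped the handle bar and slid the lid about 4 mm sideways into line. I then lowered it along its arc in small steps. It passed the height of the tongue without catching, so it dropped over it. The catches gave way at about 10 N measured at the wrist, and I pressed it home with at most about 15 N. I opened the fingers only part-way, so they cleared the lid, and lifted off.

**Last checks:**
- **Lid angle:** about 0.002–0.004 rad, with the lid's top about 75 mm high at both the front and the hinge.
- **Sideways alignment:** the lid's middle lies within about 0.5 mm of the middle between the two catches. The camera calibration is only good to about 2 mm.
- **Contact:** wrist force was near zero, and the gripper was clear of everything.
- **Vial and rack:** they stand upright and read within about 4 mm of their first positions.
- **Jar:** it stands upright, but its detected point read x = 0.578 m against 0.551 m at the start. I put this down to the upright lid partly hiding it in the first picture. The wrist view just before I gripped the handle gave x = 0.568 m, and no unexpected force was felt. I did not check the jar's position any further.

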